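# Lock the packing turntable with its pin

## Task

The packing turntable must not swing while the tray on it gets its lid. Take the locking pin out of its parking block, put it through the bushed hole in the turntable's top plate and turn the plate gently with it until the pin finds one of the index holes hidden underneath; then push the pin home until its collar sits flat on the bush, and let go. Keep a light hand throughout: never force the pin, and leave the tub, the marker and the tally counter where they are.

Things in the scene. Friction and masses are not known exactly. Their poses are not given: they have to be found in the camera images.
- pin_knob (a point): Locking pin: steel rod 12 mm thick, 33 mm long below a collar of 28 mm diameter and 5 mm height, with a round black knob 26 mm thick and 40 mm high on top; 120 g. It stands upright in its parking block. This point is the centre of the knob, half-way up, 25 mm above the collar's underside and 58 mm above the tip; z runs up the pin.
- pin_tip (a point): Lower end of the locking pin, on its axis. The last 6 mm taper from 12 mm thickness to a flat of 5 mm. Parked, it is 3 mm above the table.
- pin_block: White plastic parking block fixed to the table, 42 x 42 mm and 36 mm high, on a flange 88 mm long (along its y) and 8 mm high. Its hole is 13.8 mm wide and 34 mm deep; the pin's collar rests on its top. Origin at the middle of its underside.
- plate_hole (a point): Mouth of the hole (13.2 mm) in the steel bush, a 34 mm square block near the rim of the turntable's round top plate, 55 mm above the table, 8 mm above the plate; hole axis upright, x points away from the turntable's axis. The bush is 14 mm long; a sprung pad drags on the pin with 2 to 3 N, so that it stays where left and must be pushed (10 to 15 N is plenty). The collar seats on this mouth.
- turn_axis (a point): Point on the upright axis of the turntable (fixed base, plate 336 mm wide), level with the hole's mouth and 150 mm from it. The plate turns freely either way (1 to 3 N at the hole). Under it, level with the mouth less 17 mm, is the flat top of a fixed 12 mm thick index ring with 18 evenly spaced 13.8 mm holes, 150 mm from the axis, 20 degrees (52 mm) apart. They are hidden: no reading tells where.
- tie_tub: Small white tub, 70 mm wide, 45 mm high, a bystander; origin under its centre.
- marker_pen: Marker pen, 17 mm thick, 140 mm long, lying on the table, a bystander; origin under its middle.
- tally_counter: Hand tally counter, 68 x 55 x 24 mm, lying on its back, a bystander; origin at its underside near the middle.
Not all that is in view belongs to the job. Of the things that look like the part that bears pin_knob, the smaller one is meant.

How it is judged:
By the outcome, as a careful person would: the job done as asked, in the order asked, and still so for the second after the job is handed in, with the robot touching nothing.
It also fails if it takes over 72 s, if anything falls off the work surface, if the arm or the gripper's body presses on something with over 40 N, if the wrist force passes 120 N, or if a joint passes its speed limit or range.

## Robot

A 6-joint arm with a two-finger parallel gripper is mounted at the origin on a cart in front of the work surface, level with it; the furniture and walls round the work are solid. World frame = base frame: x ahead of the robot, y to its left, z up, the work surface at z = 0. Lengths are in m, angles in rad, forces in N, time in s.
With the tool pointing down it reaches from about 0.3 to 0.95 m from the base axis. Payload 3.1 kg.
Tool frame: the origin (TCP) lies at the very end of the fingers, on their centre line; the grasp point (between the pads) lies bot.grasp_offset behind it (bot.grasp_offset is the distance from the TCP to the grasp point, in m); z points along the fingers, y is the direction in which the jaws open and shut (so a half turn about z gives the same grasp; the last joint's range is limited). The gripper opens to 85 mm and grips with 20 to 120 N. Pads are 22 mm wide; open, the fingers measure 114 mm over their backs; the gripper's body (76 mm by 85 mm) begins 54 mm behind the grasp point. The pads swing forward as they close: fully open they stand 13 mm farther back than shut.
Start: joints at [1.187, 0.308, 1.634, -0, 1.2, -0.07], TCP at [0.193, 0.594, 0.231] pointing down, gripper open.
Joint ranges: [-3.06, 3.06], [-0.79, 1.96], [0.05, 2.63], [-1.19, 4.34], [0.05, 2.64], [-2.94, 2.94]. Speed limits (rad/s): [2.79, 2.79, 3.14, 3.14, 3.14, 3.14].

## Interface

Orientations are given as a rotation vector (axis times angle).
In Python, from bench import bot, vision, ticket gives the robot as it stands.
- The arm moves only by the tool drive_tool, never from a script. Its argument "rows" is one flat list of numbers, 6 for each row, row after row: the shift along the tool's x, y, z scaled (see below), then the turn, a rotation vector about the tool's x, y, z scaled (see below). A call has 1 to 5 rows; each row is the pose to reach, as a shift and turn from the pose commanded when the call began, along the tool's axes at that moment, turning the shorter way round; what a row does not reach only later rows make up. The controller multiplies each number of a shift by 600 mm and each number of a turn by 180 degrees. A row lasts 1/8 s, in which the tool goes at most 62.5 mm and 10.7 degrees, less where a joint would pass 70% of its speed; a pose out of reach is approached as far as the arm can. A call with a number of a shift or a turn outside -1 to 1 is refused whole. A call with a gripper value outside its range is refused whole. "fingers" is the gripper's target within -1 to 1 (fully open at 1, half-way at 0, shut at -1), set as the call begins (left out, the last holds). The fingers move at their own pace and stop on an object; the grip force is fixed at half the most. Time passes only in rows, so rows that repeat a pose let the fingers close. It gives the time, the measured TCP pose, the force and the opening at its end, in the units of the state.
- bot.get_state(): the state, without advancing time (a new reading comes with each control period).
- vision.snapshot(name): name is "side" or "top" or "wrist"; returns the picture (384x512x3 uint8, red, green, blue); there is no depth.
- vision.camera_model(name): a dict with "fx", "fy", "cx", "cy" (pixels), "dist" ([k1, k2, p1, p2, k3] as OpenCV has them; the pictures are not rectified), "R" (3x3) and "t" (3): a world point X has camera coordinates R X + t. Camera axes: x right, y down, z forward; pixel columns grow to the right and rows downward; lengths in m; the calibration is good to about 2 mm. A picture is of the moment at which its call begins: read the wrist's pose just before it. camera_model takes no time and is no camera call; for the wrist camera it gives the pose at the moment of the call.
- ticket.job_done(): hands the job in, once; it reports no verdict.
The state is a dict: "time_s": time; "q": joint angles; "dq": joint speeds; "joint_efforts": joint torques, N m; "tool_pos": TCP position; "eef_rot": TCP orientation; "wrist_force": force on the tool from outside, world axes, zero at the start; "ft_torque": the same for the moment, N m; "width": finger opening in m.
Only numpy, scipy, OpenCV 4.12 (cv2) and the standard library are available. Lean on these libraries where they do the work, as an engineer would, in place of code of your own. Each camera call takes 0.05 s, during which the arm holds its last target.

## Working session

There is one attempt and no reset: what is moved stays moved. The work goes in short steps, Python scripts to look and compute and a tool call to move; the robot and the scene stay as the last step left them, time stands still between calls to the robot, and variables do not carry over. Pictures are saved under pics/ and viewed, and the job is handed in when it is done.

Besides the shell and the picture viewer there is one more tool, called after "Call:" in YAML: its name, and indented under it one key for each argument. drive_tool: Moves the arm, as the interface text tells. Shifts and turns lie within -1 to 1; 1 stands for 600 mm of shift or 180 degrees of turn. Its arguments: {"type":"object","properties":{"rows":{"type":"array","items":{"type":"number"}},"fingers":{"type":"number"}},"required":["rows"]}

```bash
ls; mkdir -p pics; python3 - <<'E'
from bench import bot, vision, ticket
import cv2
print(bot.get_state(), bot.grasp_offset)
for n in ["side","top","wrist"]:
    im=vision.snapshot(n); cv2.imwrite(f"pics/{n}0.png",im[:,:,::-1]); print(n,vision.camera_model(n))
E
```

```text
pics
{'time_s': 0.0, 'q': array([ 1.18730522e+00,  3.09011374e-01,  1.63520890e+00, -1.19030519e-05,
        1.19969564e+00, -6.97079436e-02]), 'dq': array([ 1.83475803e-03,  6.13929688e-05,  1.33766233e-03,  1.23222270e-05,
       -1.43886392e-04, -1.22726353e-03]), 'joint_efforts': array([ 9.04999324e-04, -4.15260530e+01, -2.76665407e+01,  7.74003342e-05,
        1.03600236e-02, -6.63122224e-08]), 'tool_pos': array([0.19263385, 0.59369797, 0.23003247]), 'eef_rot': array([-0.49078295, -3.102501  ,  0.00355941]), 'wrist_force': array([0.5160828 , 0.37429151, 0.82994553]), 'ft_torque': array([-0.0500434 , -0.00989362,  0.01208957]), 'width': 0.08536857641631837} 0.0187
side {'fx': 459.47430637731236, 'fy': 459.47430637731236, 'cx': 256.45574113110183, 'cy': 186.55519110533118, 'dist': array([-0.07667333,  0.        ,  0.        ,  0.        ,  0.        ]), 'R': array([[ 0.99865819, -0.05003292,  0.01336169],
       [-0.00566224, -0.36196319, -0.93217519],
       [ 0.05147589,  0.93084873, -0.3617608 ]]), 't': array([-0.51569308,  0.02539617,  1.02559594])}
top {'fx': 405.1304969548727, 'fy': 405.1304969548727, 'cx': 250.65855847885348, 'cy': 192.07061498451458, 'dist': array([-0.11769264,  0.        ,  0.        ,  0.        ,  0.        ]), 'R': array([[ 0.01964349, -0.99955335, -0.02252174],
       [-0.98449958, -0.01541115, -0.17470853],
       [ 0.17428341,  0.02560452, -0.98436259]]), 't': array([-0.14413992,  0.49874496,  0.85515476])}
wrist {'fx': 309.1307994586611, 'fy': 309.1307994586611, 'cx': 252.98609628303672, 'cy': 190.6321484611811, 'dist': array([-0.03038281,  0.        ,  0.        ,  0.        ,  0.        ]), 'R': array([[ 0.30818436,  0.95132246, -0.00282531],
       [ 0.90603345, -0.29260476,  0.30575454],
       [ 0.29004446, -0.09678859, -0.95210618]]), 't': array([-0.62447826, -0.03949544,  0.38214536])}
```

View pics/side0.png

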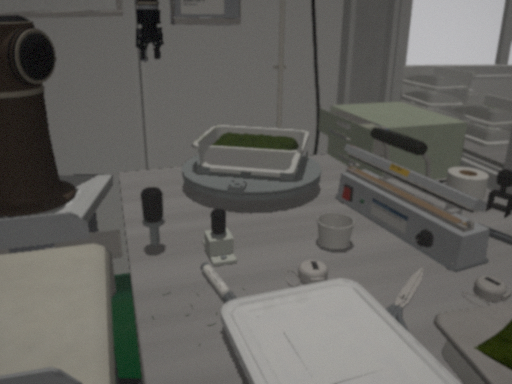

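View pics/top0.png

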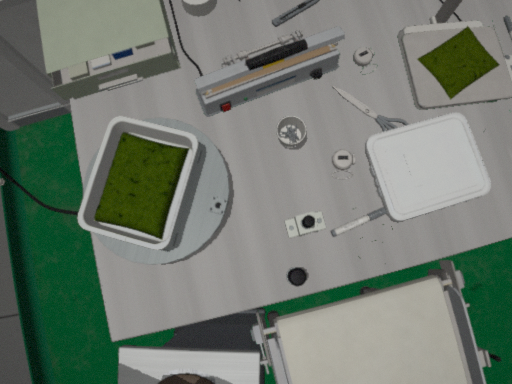

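View pics/wrist0.png

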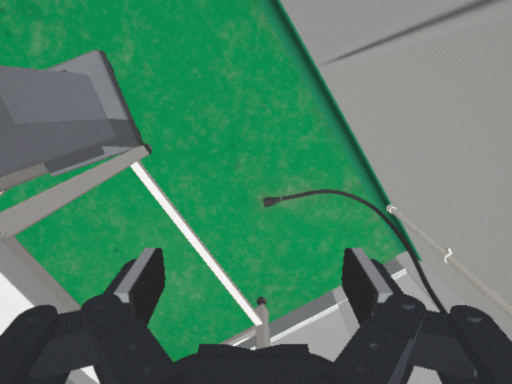

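Two candidates: a black knob at side (218,222)/top (308,221) on a white block with flange, and a bigger black one at side (152,205)/top (297,276). I'll confirm with enlarged crops.

```bash
python3 - <<'E'
import cv2
s=cv2.imread("pics/side0.png");t=cv2.imread("pics/top0.png")
cv2.imwrite("pics/s1.png",cv2.resize(s[170:290,130:260],None,fx=5,fy=5,interpolation=cv2.INTER_CUBIC)[:600])
cv2.imwrite("pics/t1.png",cv2.resize(t[180:300,190:340],None,fx=5,fy=5,interpolation=cv2.INTER_CUBIC))
cv2.imwrite("pics/s2.png",cv2.resize(s[110:220,170:330],None,fx=5,fy=5,interpolation=cv2.INTER_CUBIC))
E
```

```text
(no output)
```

View pics/s1.png

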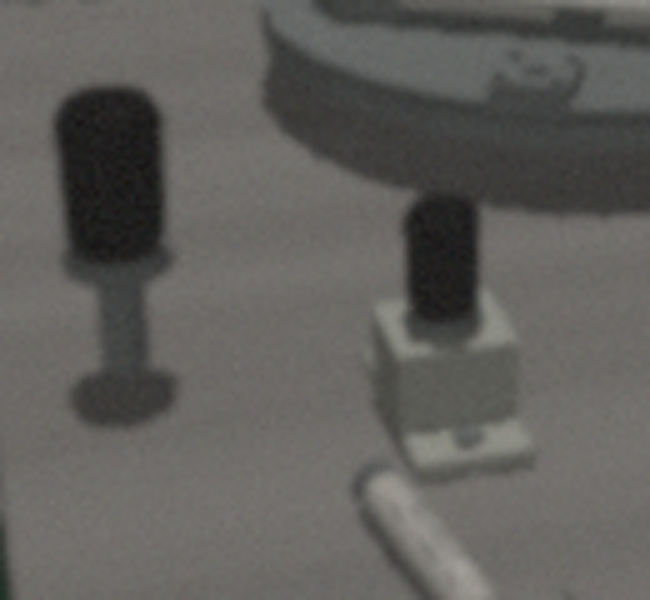

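View pics/t1.png

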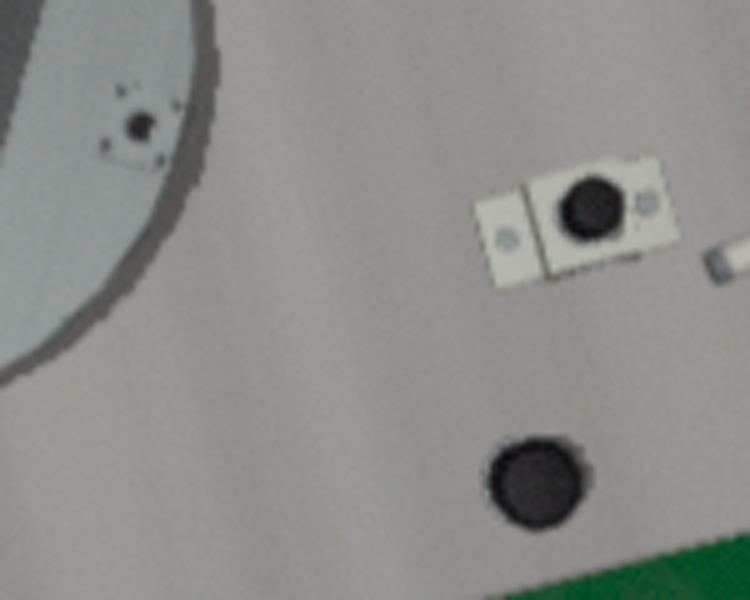

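View pics/s2.png

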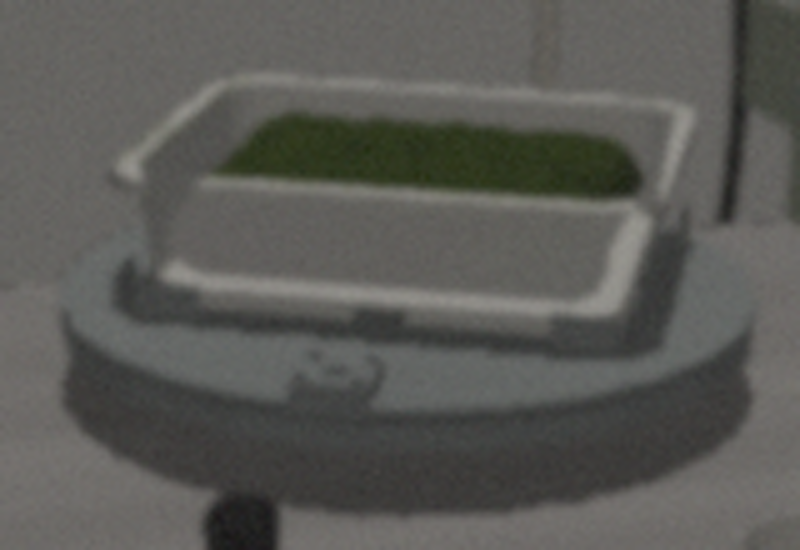

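Confirmed: the smaller knob sits on the white flanged block (top ≈ (308,221)), the bigger one stands on its own stand. Bush hole at top ≈ (217.6,204.8). Computing positions.

```bash
cat > h.py <<'E'
import numpy as np, cv2
from scipy.spatial.transform import Rotation as Ro
from bench import bot, vision
def ray(m,px):
    K=np.array([[m['fx'],0,m['cx']],[0,m['fy'],m['cy']],[0,0,1]])
    u=cv2.undistortPoints(np.array([[px]],float),K,m['dist'])[0,0]
    R=m['R'];t=m['t']; return -R.T@t, R.T@np.array([u[0],u[1],1])
def atz(m,px,z):
    c,d=ray(m,px); return c+d*(z-c[2])/d[2]
def tri(ps):
    A=np.zeros((3,3));b=np.zeros(3)
    for m,px in ps:
        c,d=ray(m,px);d/=np.linalg.norm(d);P=np.eye(3)-np.outer(d,d);A+=P;b+=P@c
    return np.linalg.solve(A,b)
def proj(m,X):
    K=np.array([[m['fx'],0,m['cx']],[0,m['fy'],m['cy']],[0,0,1]])
    p,_=cv2.projectPoints(np.array(X,float).reshape(-1,1,3),cv2.Rodrigues(m['R'])[0],m['t'],K,m['dist']);return p[:,0]
def delta(pos,R):
    "rows (scaled) to go from present measured pose to pos,R"
    s=bot.get_state();R0=Ro.from_rotvec(s['eef_rot'])
    d=R0.inv().apply(np.array(pos)-s['tool_pos'])/0.6
    r=(R0.inv()*Ro.from_matrix(R)).as_rotvec()/np.pi
    return np.round(np.r_[d,r],4)
def down(yaw):
    "tool z down, tool y at yaw"
    y=np.array([np.cos(yaw),np.sin(yaw),0]);z=np.array([0,0,-1.]);x=np.cross(y,z);return np.c_[x,y,z]
E
python3 - <<'E'
from h import *
T=vision.camera_model("top");S=vision.camera_model("side")
print("knobtop",atz(T,(308,221.4),.081),tri([(T,(308,221.4)),(S,(217.8,210.8))]))
print("hole",atz(T,(217.6,204.8),.055),tri([(T,(217.6,204.8)),(S,(237,183.2))]))
print("big",atz(T,(297,276),.12))
# block corners top, flange dir
a=atz(T,(190+475/5-.4,180+203/5-.4),.008);b=atz(T,(190+497/5-.4,180+289/5-.4),.008);print("flange end edge",a,b)
c=[(525,183),(660,157),(680,238),(545,277)];print("block top",[atz(T,(190+x/5-.4,180+y/5-.4),.036).round(4) for x,y in c])
# plate circle overlay: solve axis using rim points to the right (top edge)
im=cv2.imread("pics/top0.png");cv2.imwrite("pics/t2.png",cv2.resize(im[100:280,60:250],None,fx=3.3,fy=3.3,interpolation=cv2.INTER_CUBIC))
E
```

```text
knobtop [ 0.43396932 -0.25743707  0.081     ] [ 0.43538379 -0.25743769  0.08023093]
hole [ 0.46969229 -0.06420781  0.055     ] [ 0.47037315 -0.06434556  0.05680819]
big [ 0.32214816 -0.23127456  0.12      ]
flange end edge [ 0.4435949  -0.21281398  0.008     ] [ 0.40474344 -0.22301081  0.008     ]
block top [array([ 0.4498, -0.2332,  0.036 ]), array([ 0.4623, -0.2929,  0.036 ]), array([ 0.4265, -0.3015,  0.036 ]), array([ 0.4085, -0.242 ,  0.036 ])]
```

View pics/t2.png

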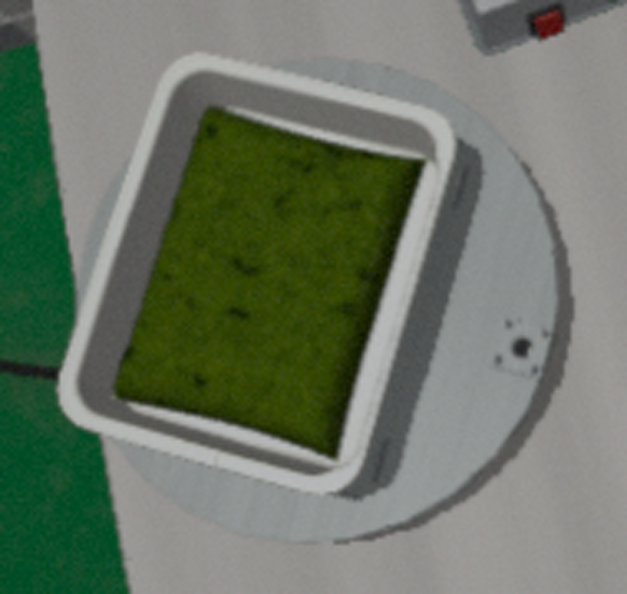

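```bash
python3 - <<'E'
from h import *
from scipy.optimize import least_squares
T=vision.camera_model("top");S=vision.camera_model("side")
P=np.array([atz(T,(60+x/3.3-.35,100+y/3.3-.35),.047) for x,y in [(520,155),(557,290),(540,390),(480,470),(400,525),(310,543),(200,520),(360,60)]])[:,:2]
h=np.array([.470,-.0643])
f=lambda c:np.r_[np.hypot(*(P-c).T)-.168,(np.hypot(*(h-c))-.15)*2]
r=least_squares(f,[.48,.09]);c=r.x;print(c,r.fun.round(4))
v=(h-c)/np.linalg.norm(h-c);print("radial yaw",np.degrees(np.arctan2(v[1],v[0])))
# tray rim nearest
for z in(.1,.13): print(z,[atz(T,(60+x/3.3,100+y/3.3),z).round(3) for x,y in[(455,150),(400,320),(360,470)]])
# tray height: rim corner triangulate: top (360,475)->? side front-left/right
print(tri([(T,(60+345/3.3,100+485/3.3)),(S,(170+125/5,110+170/5))]),tri([(T,(60+450/3.3,100+140/3.3)),(S,(170+640/5,110+205/5))]))
print("big top",tri([(T,(297,276)),(S,(151,189))]))
m=vision.camera_model("wrist");s=bot.get_state()
print("cam in tool",Ro.from_rotvec(s['eef_rot']).inv().apply(-m['R'].T@m['t']-s['tool_pos']))
print(np.degrees(s['q']))
E
```

```text
[0.50567942 0.08092114] [ 0.0018 -0.0009  0.0019 -0.0006  0.0005 -0.0002  0.0005 -0.0005 -0.0009]
radial yaw -103.80360461793174
0.1 [array([ 0.59 , -0.023,  0.1  ]), array([0.478, 0.008, 0.1  ]), array([0.384, 0.028, 0.1  ])]
0.13 [array([ 0.581, -0.027,  0.13 ]), array([0.474, 0.002, 0.13 ]), array([0.382, 0.021, 0.13 ])]
[0.37561882 0.03398525 0.11463422] [ 0.59856321 -0.02119875  0.1130399 ]
big top [ 0.32189401 -0.23209803  0.1109074 ]
cam in tool [ 0.07956497  0.00086721 -0.14383556]
[ 6.80271552e+01  1.76941235e+01  9.36711680e+01 -1.26016598e-03
  6.87372631e+01 -3.98967415e+00]
```

```bash
python3 - <<'E'
from h import *
print(delta([.4345,-.2574,.2],down(np.radians(-13.8))))
E
```

```text
[-8.213e-01 -1.225e+00  5.260e-02 -5.000e-04  4.000e-04  4.768e-01]
```

Call:
drive_tool:
  rows: [-0.057,-0.085,0,0,0,0.04,-0.114,-0.17,0,0,0,0.08,-0.17,-0.255,0,0,0,0.12,-0.228,-0.34,0,0,0,0.16,-0.28,-0.42,0,0,0,0.2]
  fingers: 1

```text
time_s: 0.78
tool_pos: [0.2751, 0.3009, 0.2311]
eef_rot: [1.431, 2.796, -0.0]
wrist_force: [0.9, -0.1, 0.5]
width: 0.0854
```

```bash
python3 - <<'E'
from h import *
print(delta([.4345,-.2574,.2],down(np.radians(-13.8))))
E
```

```text
[-9.100e-01 -3.290e-01  5.220e-02  1.000e-04  1.000e-04  2.756e-01]
```

Call:
drive_tool:
  rows: [-0.092,-0.033,0,0,0,0.04,-0.184,-0.067,0,0,0,0.08,-0.276,-0.1,0,0,0,0.12,-0.368,-0.133,0,0,0,0.16,-0.46,-0.166,0,0,0,0.2]

```text
time_s: 1.4
tool_pos: [0.3569, 0.0193, 0.2315]
eef_rot: [2.225, 2.217, 0.002]
wrist_force: [1.2, 0.4, 0.4]
width: 0.085
```

```bash
python3 - <<'E'
from h import *
print(delta([.4345,-.2574,.2],down(np.radians(-13.8))))
E
```

```text
[-4.607e-01  1.311e-01  5.260e-02  4.000e-04 -1.000e-04  7.540e-02]
```

Call:
drive_tool:
  rows: [-0.098,0.028,0.01,0,0,0.025,-0.196,0.056,0.02,0,0,0.05,-0.294,0.084,0.03,0,0,0.075,-0.39,0.111,0.04,0,0,0.075,-0.461,0.131,0.053,0,0,0.075]

```text
time_s: 2.02
tool_pos: [0.4357, -0.2581, 0.1993]
eef_rot: [2.468, 1.943, 0.0]
wrist_force: [0.5, -0.3, -0.1]
width: 0.0854
```

```bash
python3 - <<'E'
from h import *
s=bot.get_state();m=vision.camera_model("wrist");im=vision.snapshot("wrist");cv2.imwrite("pics/w1.png",im[:,:,::-1])
print(s['tool_pos'],s['q']);print(proj(m,[[.4345,-.2574,.081],[.4345,-.2574,.036]]))
print(delta([.4345,-.2574,.2],down(np.radians(-13.8))))
E
```

```text
[ 0.43572899 -0.25814891  0.19925042] [-6.20811009e-01  1.14160014e-01  1.93891027e+00 -6.66567830e-05
  1.08779068e+00 -3.83718439e-01]
[[252.59375208 184.59043622]
 [252.6138904  171.91713681]]
[ 0.0074 -0.006  -0.0025  0.0009  0.0014  0.0009]
```

View pics/w1.png

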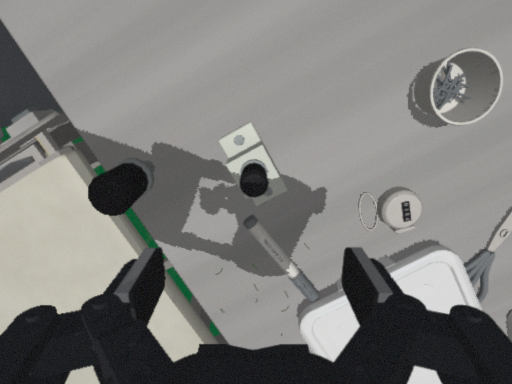

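```bash
python3 - <<'E'
import cv2
t=cv2.imread("pics/w1.png")
cv2.imwrite("pics/w1c.png",cv2.resize(t[115:215,205:305],None,fx=6,fy=6,interpolation=cv2.INTER_CUBIC))
E
```

```text
(no output)
```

View pics/w1c.png

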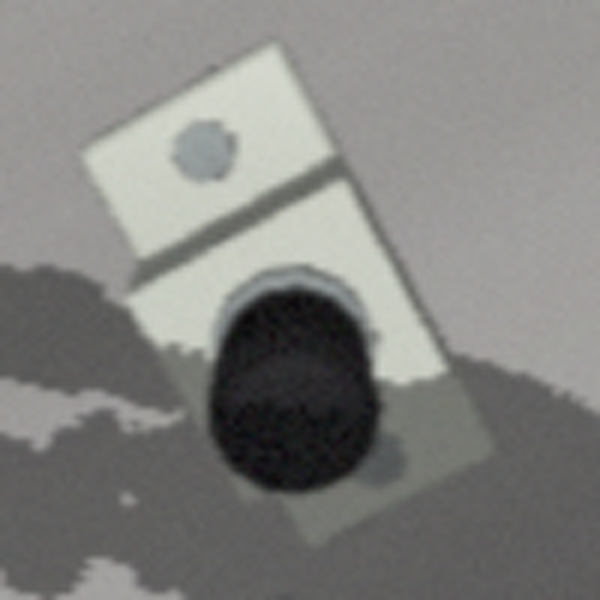

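```bash
python3 - <<'E'
from h import *
m=vision.camera_model("wrist")
k=atz(m,(254.0,183.2),.081);print(k)
k2=atz(m,(205+292/6,115+345/6),.041);print("collar",k2)
print(delta([.4348,-.2578,.046],down(np.radians(-13.8))))
print(delta([.4348,-.2578,.1],down(np.radians(-13.8))))
E
```

```text
[ 0.43738924 -0.261205    0.081     ]
collar [ 0.43711218 -0.26196256  0.041     ]
[ 0.008  -0.006   0.2542  0.0009  0.0014  0.0009]
[ 0.0076 -0.0058  0.1642  0.0009  0.0014  0.0009]
```

```bash
python3 - <<'E'
from h import *
s=bot.get_state();m=vision.camera_model("wrist");im=vision.snapshot("wrist");cv2.imwrite("pics/w2.png",im[:,:,::-1])
print(s['tool_pos'],bot.get_state()['tool_pos'])
cv2.imwrite("pics/w2c.png",cv2.resize(im[115:215,205:305,::-1],None,fx=6,fy=6,interpolation=cv2.INTER_CUBIC))
k=atz(m,(254.0,183.2),.081);print(k)
E
```

```text
[ 0.43693276 -0.26254657  0.19853273] [ 0.43589859 -0.25932274  0.19861105]
[ 0.43738924 -0.261205    0.081     ]
```

View pics/w2c.png

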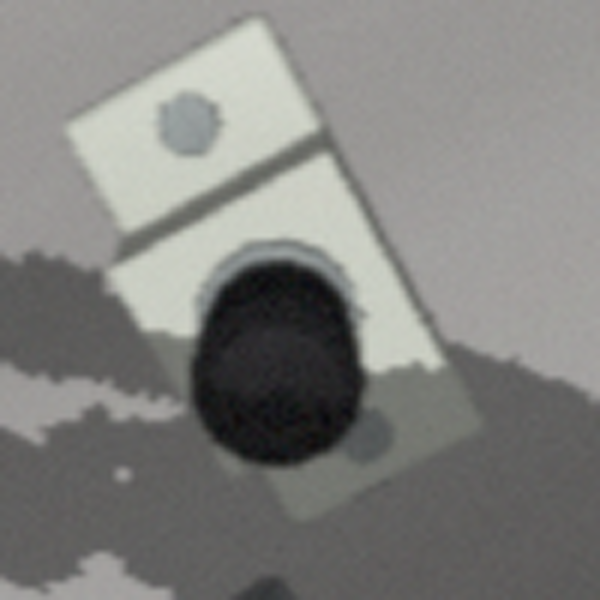

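```bash
python3 - <<'E'
from h import *
m=vision.camera_model("wrist");s=bot.get_state()
d=np.array([0.43693276,-0.26254657,0.19853273])-s['tool_pos']
k=atz(m,(250.9,178.4),.081)+d;print(k, atz(m,(205+275/6-.4,115+318/6-.4),.041)+d)
print(s['tool_pos'])
for z in(.1,.047): print(delta([.4348,-.2578,z],down(np.radians(-13.8))))
E
```

```text
[ 0.43554804 -0.25585685  0.08092168] [ 0.43485502 -0.25568803  0.04092168]
[ 0.43589859 -0.25932274  0.19861105]
[ 2.200e-03 -2.400e-03  1.643e-01  1.000e-04  4.000e-04  5.000e-04]
[ 2.300e-03 -2.400e-03  2.527e-01  1.000e-04  4.000e-04  5.000e-04]
```

Call:
drive_tool:
  rows: [0,0,0.08,0,0,0,0,0,0.164,0,0,0,0,0,0.164,0,0,0]

```text
time_s: 2.5
tool_pos: [0.4313, -0.252, 0.0971]
eef_rot: [-2.458, -1.939, 0.005]
wrist_force: [0.2, 0.4, -0.2]
width: 0.0856
```

```bash
python3 - <<'E'
from h import *
s=bot.get_state();m=vision.camera_model("wrist");im=vision.snapshot("wrist");cv2.imwrite("pics/w3.png",im[:,:,::-1])
print(s['tool_pos'],bot.get_state()['tool_pos'])
print(delta([.4350,-.2568,.0475],down(np.radians(-13.8))))
print(proj(m,[[.4350,-.2568,.081]]))
E
```

```text
[ 0.43131021 -0.25196736  0.09707682] [ 0.43371697 -0.25371074  0.09973846]
[-0.0047  0.0037  0.087  -0.0015 -0.0007  0.0019]
[[263.46146917 243.05873209]]
```

View pics/w3.png

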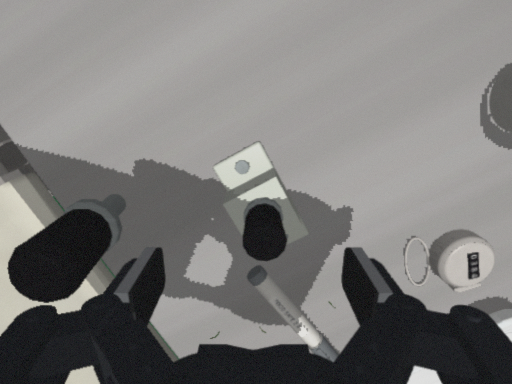

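Call:
drive_tool:
  rows: [0,0,0,0,0,0,0,0,0,0,0,0,0,0,0,0,0,0,0,0,0,0,0,0]

```text
time_s: 3.05
tool_pos: [0.4358, -0.2557, 0.1019]
eef_rot: [2.466, 1.945, 0.001]
wrist_force: [-0.2, 0.5, -0.0]
width: 0.0856
```

```bash
python3 - <<'E'
from h import *
print(bot.get_state()['tool_pos'],delta([.4350,-.2568,.0475],down(np.radians(-13.8))))
E
```

```text
[ 0.43583158 -0.25572931  0.10188403] [-0.002  -0.0011  0.0906  0.0004  0.0002  0.0018]
```

Call:
drive_tool:
  rows: [-0.001,0,0.025,0,0,0,-0.002,-0.001,0.05,0,0,0,-0.002,-0.001,0.075,0,0,0,-0.002,-0.001,0.09,0,0,0.001,-0.002,-0.001,0.09,0,0,0.001]

```text
time_s: 3.68
tool_pos: [0.4337, -0.2559, 0.0457]
eef_rot: [-2.468, -1.94, 0.001]
wrist_force: [0.5, -0.1, 0.3]
width: 0.0854
```

Call:
drive_tool:
  rows: [0,0,0,0,0,0,0,0,0,0,0,0,0,0,0,0,0,0,0,0,0,0,0,0]

```text
time_s: 4.18
tool_pos: [0.4347, -0.2566, 0.0474]
eef_rot: [2.469, 1.941, 0.0]
wrist_force: [-0.7, 0.2, -0.6]
width: 0.0855
```

```bash
python3 - <<'E'
from h import *
s=bot.get_state();m=vision.camera_model("wrist");im=vision.snapshot("wrist");cv2.imwrite("pics/w4.png",im[:,:,::-1])
im=vision.snapshot("side");cv2.imwrite("pics/s4.png",cv2.resize(im[130:290,100:300,::-1],None,fx=3.5,fy=3.5))
print(s['tool_pos'],bot.get_state()['tool_pos'],s['wrist_force'])
print(delta([.4350,-.2568,.0475],down(np.radians(-13.8))))
E
```

```text
[ 0.43474702 -0.25661406  0.04741045] [ 0.43465719 -0.25654413  0.0472735 ] [-0.65352324  0.2039394  -0.60267449]
[-0.0003  0.0007 -0.0004  0.0001  0.0001  0.0008]
```

View pics/w4.png

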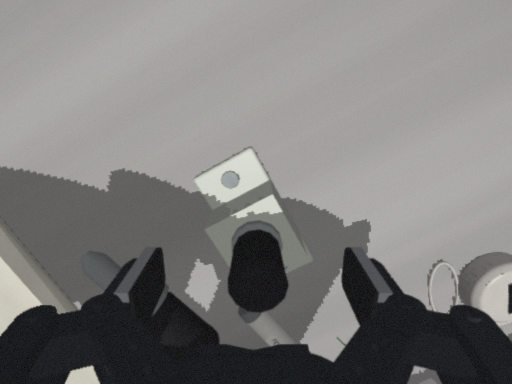

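View pics/s4.png

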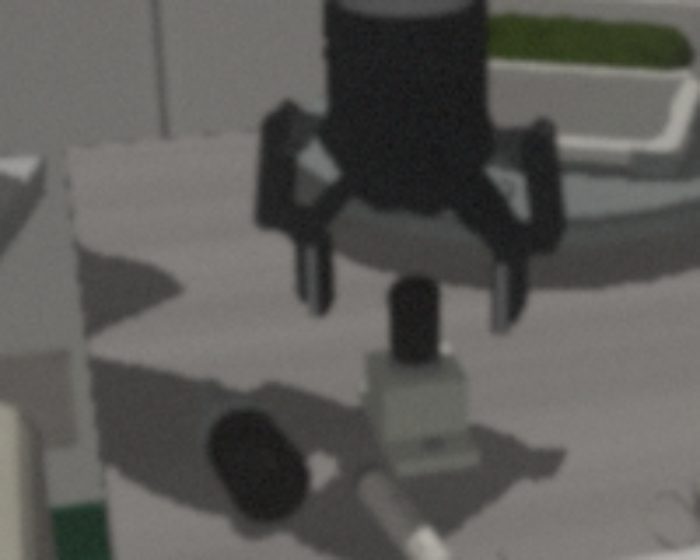

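The larger knob thing looks tipped over in this view; checking it straight away.

```bash
python3 - <<'E'
from h import *
im=vision.snapshot("top");cv2.imwrite("pics/t5.png",cv2.resize(im[150:350,180:400,::-1],None,fx=3,fy=3))
im=vision.snapshot("side");cv2.imwrite("pics/s5.png",im[:,:,::-1])
print(bot.get_state()['time_s'])
E
```

```text
4.375
```

View pics/t5.png

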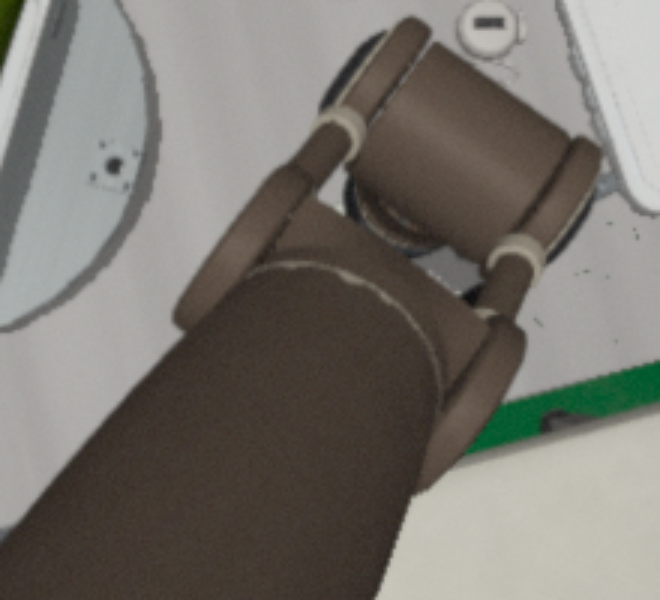

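View pics/s5.png

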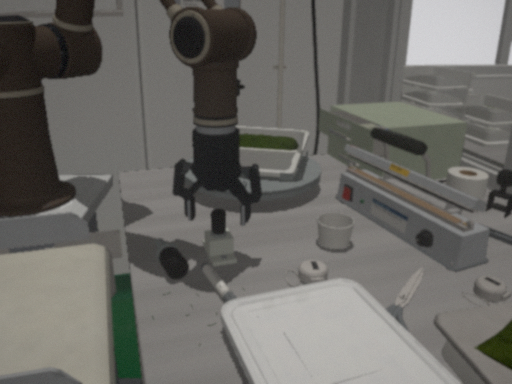

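```bash
python3 - <<'E'
from h import *
S=vision.camera_model("side");m=vision.camera_model("wrist")
im=cv2.imread("pics/s5.png");cv2.imwrite("pics/s5c.png",cv2.resize(im[180:310,130:260],None,fx=4.6,fy=4.6,interpolation=cv2.INTER_CUBIC))
w=cv2.imread("pics/w4.png");cv2.imwrite("pics/w4c.png",cv2.resize(w[220:384,40:300],None,fx=3,fy=3,interpolation=cv2.INTER_CUBIC))
print(atz(S,(174,263),.02),atz(S,(163,248),.0),atz(S,(192,262),.02),atz(m,(100,268),.02))
E
```

```text
[ 0.3673036  -0.32596721  0.02      ] [ 0.33660534 -0.23945896  0.        ] [ 0.39591572 -0.32339562  0.02      ] [ 0.33199584 -0.2601427   0.02      ]
```

View pics/s5c.png

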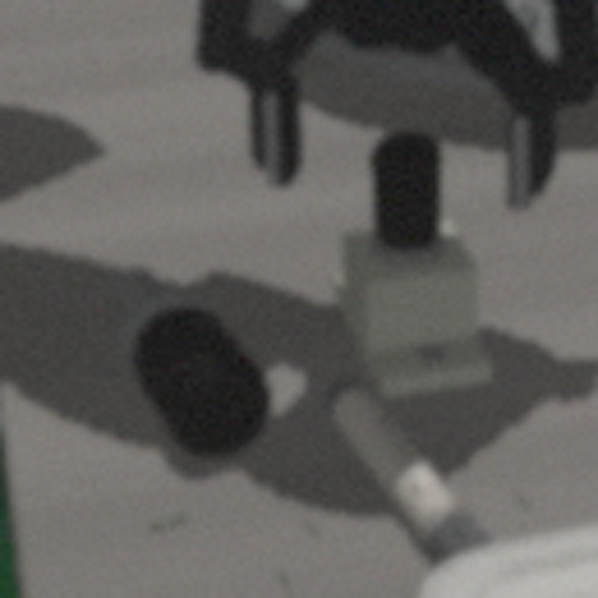

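View pics/w4c.png

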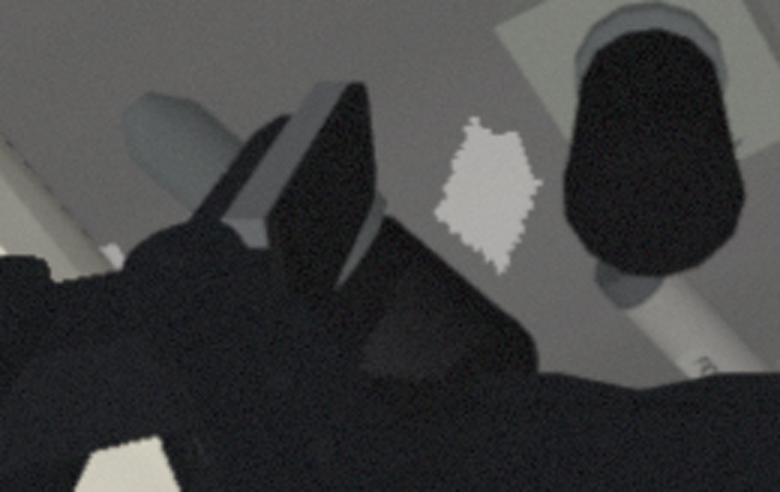

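The larger, look‑alike pin has been tipped during my descent and is lying still on the table (side (174,263)), clear of the marker. I'll keep away from it and go on.

Call:
drive_tool:
  rows: [0,0,0,0,0,0,0,0,0,0,0,0,0,0,0,0,0,0,0,0,0,0,0,0,0,0,0,0,0,0]
  fingers: -1

```text
time_s: 5.0
tool_pos: [0.4353, -0.2569, 0.0474]
eef_rot: [2.469, 1.94, 0.001]
wrist_force: [2.4, -0.1, -0.1]
width: 0.0242
```

Call:
drive_tool:
  rows: [0,0,0,0,0,0]

```text
time_s: 5.12
tool_pos: [0.4353, -0.2569, 0.0474]
eef_rot: [2.469, 1.94, 0.001]
wrist_force: [2.1, -1.2, 0.4]
width: 0.0241
```

```bash
python3 - <<'E'
from h import *
s=bot.get_state();m=vision.camera_model("wrist");im=vision.snapshot("wrist");cv2.imwrite("pics/w5.png",im[:,:,::-1])
im=vision.snapshot("side");cv2.imwrite("pics/s6.png",cv2.resize(im[170:290,130:280,::-1],None,fx=5,fy=5))
print(s)
E
```

```text
{'time_s': 5.125, 'q': array([-6.19409539e-01,  3.44312587e-01,  2.02696791e+00,  2.25071974e-04,
        7.68515166e-01, -3.81093693e-01]), 'dq': array([ 9.47723859e-04,  9.26385603e-04, -5.14122624e-06, -3.89038983e-05,
       -4.81191709e-04,  3.36148343e-04]), 'joint_efforts': array([-3.26237530e-01, -3.45657384e+01, -1.82037288e+01, -1.81310051e-01,
        6.95811845e-01,  6.09958603e-03]), 'tool_pos': array([ 0.43529815, -0.25688917,  0.04737028]), 'eef_rot': array([2.46860152e+00, 1.94037485e+00, 1.02950131e-03]), 'wrist_force': array([ 2.06682224, -1.22311489,  0.39276665]), 'ft_torque': array([-0.08016826, -0.39296507, -0.03501322]), 'width': 0.02405370687036358}
```

View pics/s6.png

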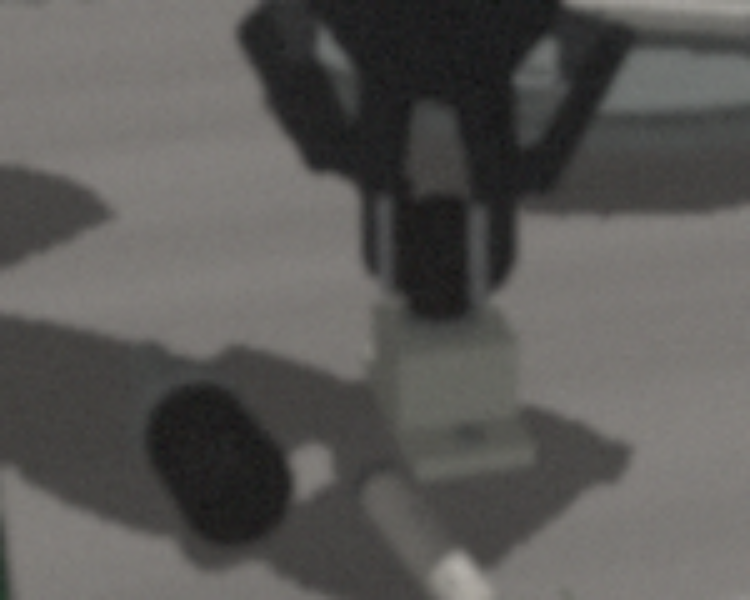

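View pics/w5.png

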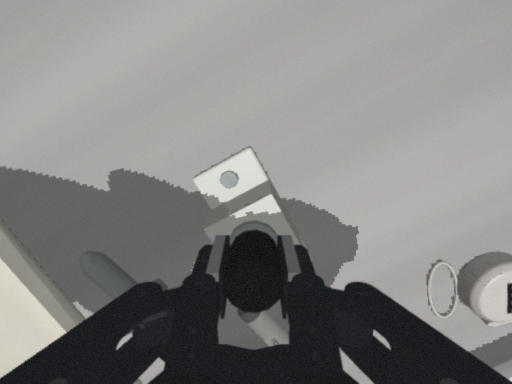

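Call:
drive_tool:
  rows: [0,0,-0.02,0,0,0,0,0,-0.045,0,0,0,0,0,-0.08,0,0,0,0,0,-0.12,0,0,0,0,0,-0.16,0,0,0]

```text
time_s: 5.85
tool_pos: [0.4323, -0.2553, 0.1436]
eef_rot: [-2.466, -1.939, 0.003]
wrist_force: [0.5, 0.1, -1.5]
width: 0.0238
```

```bash
python3 - <<'E'
from h import *
s=bot.get_state();im=vision.snapshot("side");cv2.imwrite("pics/s7.png",cv2.resize(im[140:290,130:280,::-1],None,fx=4,fy=4))
print(s['tool_pos'],s['width'],s['wrist_force'],s['ft_torque'])
print(delta([.4700,-.0643,.150],down(np.radians(-13.8))))
E
```

```text
[ 0.43233812 -0.25530414  0.14364224] 0.02380820602538477 [ 0.46616918  0.05733173 -1.50107591] [ 0.05601466 -0.0035902   0.03205034]
[ 3.258e-01 -1.830e-02 -5.300e-03  3.000e-04  4.000e-04  9.000e-04]
```

View pics/s7.png

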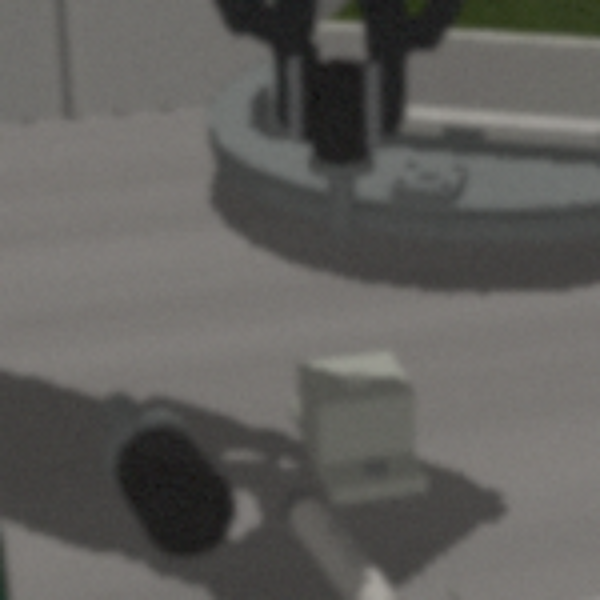

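Call:
drive_tool:
  rows: [0.05,-0.003,0,0,0,0,0.12,-0.007,0,0,0,0,0.2,-0.012,0,0,0,0,0.28,-0.016,0,0,0,0,0.323,-0.018,0,0,0,0]

```text
time_s: 6.52
tool_pos: [0.4677, -0.0633, 0.1425]
eef_rot: [-2.465, -1.942, 0.005]
wrist_force: [0.7, -0.6, -1.4]
width: 0.0243
```

Call:
drive_tool:
  rows: [0,0,0,0,0,0,0,0,0.02,0,0,0,0,0,0.03,0,0,0,0,0,0.03,0,0,0,0,0,0.03,0,0,0]

```text
time_s: 7.15
tool_pos: [0.4697, -0.0662, 0.1249]
eef_rot: [-2.471, -1.94, 0.0]
wrist_force: [0.4, -0.3, -1.6]
width: 0.0241
```

```bash
python3 - <<'E'
from h import *
s=bot.get_state();m=vision.camera_model("wrist")
w=vision.snapshot("wrist");cv2.imwrite("pics/w8.png",w[:,:,::-1])
im=vision.snapshot("side");cv2.imwrite("pics/s8.png",cv2.resize(im[130:230,180:300,::-1],None,fx=6,fy=6,interpolation=cv2.INTER_CUBIC))
cv2.imwrite("pics/w8c.png",cv2.resize(w[180:330,180:330,::-1],None,fx=4,fy=4,interpolation=cv2.INTER_CUBIC))
print(s['tool_pos'],s['width'],s['wrist_force'],s['ft_torque'],bot.get_state()['tool_pos'])
print(delta([.4700,-.0643,.115],down(np.radians(-13.8))))
print(proj(m,[[.47,-.0643,.055],np.r_[s['tool_pos'][:2],s['tool_pos'][2]-.0444]]))
print(proj(vision.camera_model("side"),[[.47,-.0643,.055],np.r_[s['tool_pos'][:2],s['tool_pos'][2]-.0444]]))
E
```

```text
[ 0.46971423 -0.06616635  0.1249283 ] 0.024141008973530907 [ 0.37131077 -0.28055386 -1.56178736] [-0.00584317 -0.00428723  0.02789755] [ 0.4700528  -0.06603019  0.125291  ]
[ 0.0028 -0.0008  0.0172  0.0001  0.      0.0006]
[[254.30682295 201.64758961]
 [254.69873317 217.54243575]]
[[236.38869216 184.06385104]
 [236.23157909 172.96141031]]
```

View pics/w8.png

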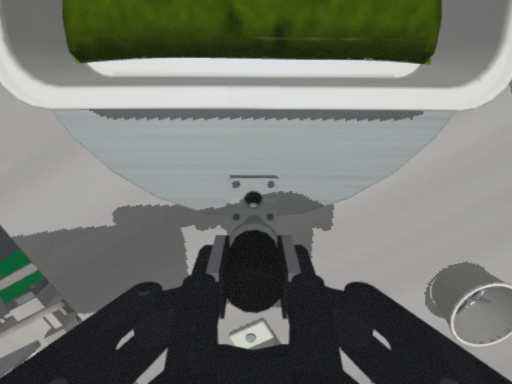

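View pics/w8c.png

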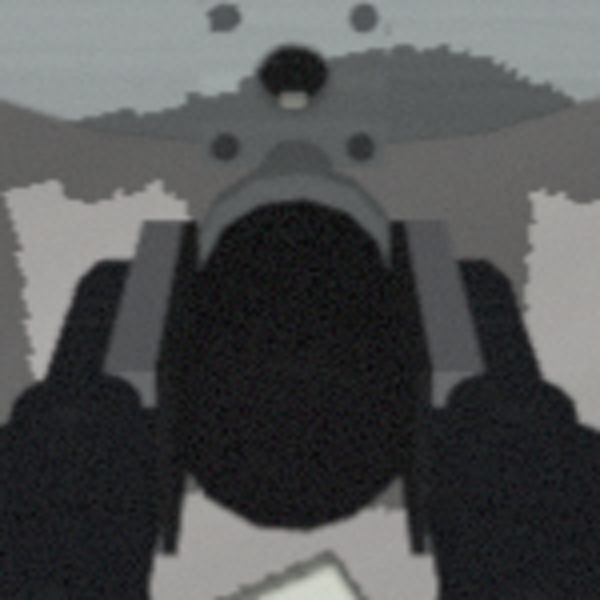

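View pics/s8.png

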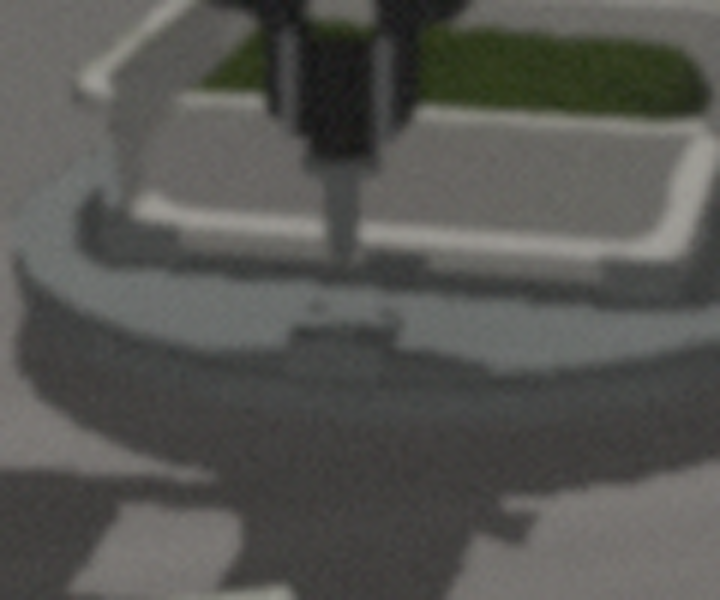

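```bash
python3 - <<'E'
from h import *
s=bot.get_state();m=vision.camera_model("wrist")
off=np.array([0.46971423,-0.06616635,0.1249283])-s['tool_pos']
h=atz(m,(252.95,198.1),.055-off[2])+off;print("hole",h)
t=atz(m,(180+298/4-.4,180+151/4-.4),.0805-off[2])+off;print("tip",t,"tcp",s['tool_pos']+off)
c=np.array([.5057,.0809]);print(np.hypot(*(h[:2]-c)),np.degrees(np.arctan2(*(h[:2]-c)[::-1])))
for z in(.11,.095): print(delta([h[0],h[1],z],down(np.radians(-13.8))))
E
```

```text
hole [ 0.46972306 -0.06134244  0.055     ]
tip [ 0.4693814  -0.06590817  0.0805    ] tcp [ 0.46971423 -0.06616635  0.1249283 ]
0.14672168186247392 -104.19396873036531
[ 0.0075 -0.0024  0.0255  0.0001  0.      0.0006]
[ 0.0075 -0.0024  0.0505  0.0001  0.      0.0006]
```

```bash
python3 - <<'E'
from h import *
s=bot.get_state()
for z in(.105,): print(delta([.4700,-.0618,z],down(np.radians(-13.8))))
E
```

```text
[ 0.0068 -0.0018  0.0338  0.0001  0.      0.0006]
```

Call:
drive_tool:
  rows: [0.004,-0.001,0.01,0,0,0,0.007,-0.001,0.02,0,0,0,0.007,-0.001,0.03,0,0,0,0.007,-0.001,0.033,0,0,0,0.007,-0.001,0.033,0,0,0]

```text
time_s: 7.88
tool_pos: [0.47, -0.0613, 0.105]
eef_rot: [-2.469, -1.941, 0.001]
wrist_force: [-0.5, -0.3, -1.0]
width: 0.0241
```

Call:
drive_tool:
  rows: [0,0,0,0,0,0,0,0,0,0,0,0,0,0,0,0,0,0]

```text
time_s: 8.25
tool_pos: [0.4703, -0.0614, 0.1055]
eef_rot: [2.47, 1.941, 0.0]
wrist_force: [0.7, -0.2, -1.3]
width: 0.024
```

```bash
cat > look.py <<'E'
import sys
from h import *
n=sys.argv[1]
s=bot.get_state();m=vision.camera_model("wrist")
w=vision.snapshot("wrist");im=vision.snapshot("side")
a=cv2.resize(w[190:265,215:290,::-1],None,fx=7,fy=7,interpolation=cv2.INTER_CUBIC)
cv2.imwrite(f"pics/w{n}c.png",a)
cv2.imwrite(f"pics/s{n}c.png",cv2.resize(im[145:205,200:280,::-1],None,fx=8,fy=8,interpolation=cv2.INTER_CUBIC))
print(s['tool_pos'],s['width'],s['wrist_force'],s['ft_torque'])
tp=s['tool_pos'];tip=np.r_[tp[:2],tp[2]-.0444]
print("hole,tip px crop",(proj(m,[[.47,-.0618,.055],tip])-[215,190])*7, (proj(vision.camera_model("side"),[[.47,-.0618,.055],tip])-[200,145])*8)
np.save("m.npy",dict(m=m,s=s),allow_pickle=True)
E
python3 look.py 9
```

```text
[ 0.47034783 -0.06144177  0.10545521] 0.023955089182426934 [ 0.69180425 -0.17308746 -1.29004601] [ 0.00229889  0.01837832 -0.0029042 ]
hole,tip px crop [[274.43953177 172.83658866]
 [277.41284766 193.09773849]] [[291.02112791 309.13825427]
 [292.27167258 287.22092268]]
```

View pics/w9c.png

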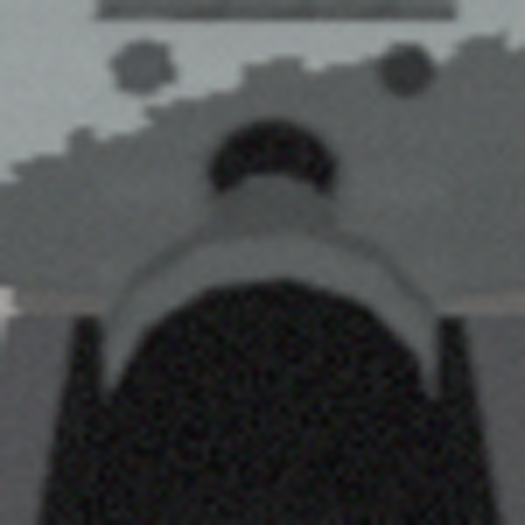

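View pics/s9c.png

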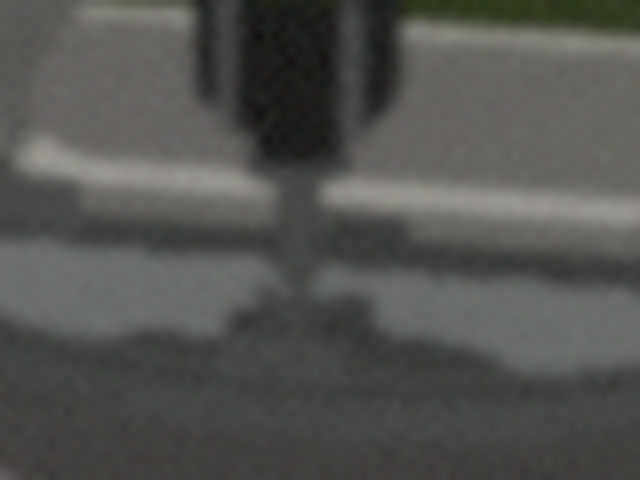

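Call:
drive_tool:
  rows: [0,0,0.005,0,0,0,0,0,0.01,0,0,0,0,0,0.015,0,0,0,0,0,0.018,0,0,0,0,0,0.018,0,0,0]

```text
time_s: 8.98
tool_pos: [0.47, -0.0614, 0.0942]
eef_rot: [-2.47, -1.941, 0.001]
wrist_force: [0.8, 0.1, -0.2]
width: 0.024
```

```bash
python3 look.py 10
```

```text
[ 0.47003516 -0.06135284  0.094228  ] 0.024030893985535044 [ 0.84015366  0.14243257 -0.15020394] [-0.02666013  0.0580341   0.00806803]
hole,tip px crop [[279.14551153 219.530801  ]
 [278.10307047 193.13854599]] [[291.02112791 309.13825427]
 [291.18532376 326.76177406]]
```

View pics/w10c.png

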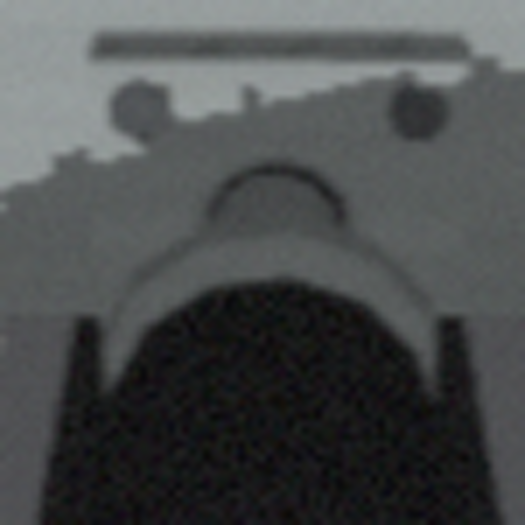

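View pics/s10c.png

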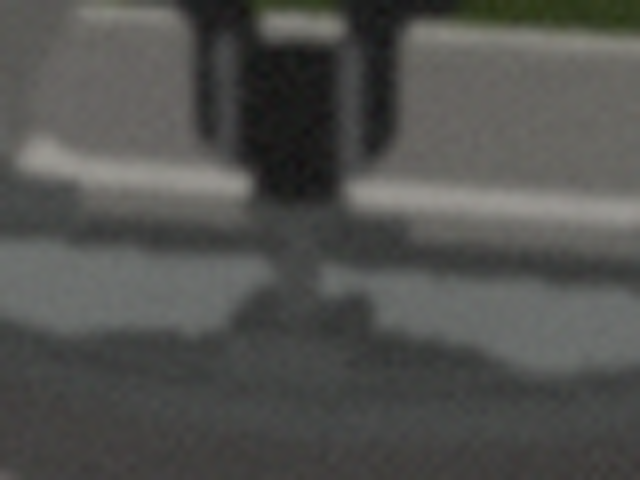

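Call:
drive_tool:
  rows: [0.0005,0,0.003,0,0,0,0.0005,0,0.006,0,0,0,0.0005,0,0.009,0,0,0,0.0005,0,0.012,0,0,0]

```text
time_s: 9.57
tool_pos: [0.4705, -0.0612, 0.0876]
eef_rot: [2.469, 1.941, 0.0]
wrist_force: [-0.9, -1.5, 0.7]
width: 0.0239
```

Call:
drive_tool:
  rows: [0,0,0,0,0,0,0,0,0,0,0,0]

```text
time_s: 9.82
tool_pos: [0.4704, -0.0612, 0.0873]
eef_rot: [2.469, 1.941, 0.0]
wrist_force: [-0.2, -1.5, -1.5]
width: 0.0243
```

Call:
drive_tool:
  rows: [0,0,0.0025,0,0,0,0,0,0.005,0,0,0,0,0,0.005,0,0,0]

```text
time_s: 10.2
tool_pos: [0.4704, -0.0612, 0.0843]
eef_rot: [2.469, 1.941, 0.0]
wrist_force: [-0.2, -2.0, 1.8]
width: 0.0241
```

Call:
drive_tool:
  rows: [0,0,0.0015,0,0,0,0,0,0.003,0,0,0,0,0,0.003,0,0,0]

```text
time_s: 10.58
tool_pos: [0.4704, -0.0612, 0.0824]
eef_rot: [2.47, 1.941, 0.0]
wrist_force: [-0.4, -2.3, 2.0]
width: 0.0241
```

Call:
drive_tool:
  rows: [0,0,0.001,0,0,0,0,0,0.002,0,0,0,0,0,0.002,0,0,0]

```text
time_s: 10.95
tool_pos: [0.4705, -0.0612, 0.082]
eef_rot: [2.47, 1.942, -0.0]
wrist_force: [-2.0, -2.6, 7.6]
width: 0.0241
```

Call:
drive_tool:
  rows: [0,0,0.001,0,0,0,0,0,0.001,0,0,0]

```text
time_s: 11.2
tool_pos: [0.4706, -0.0612, 0.0819]
eef_rot: [2.47, 1.942, -0.0]
wrist_force: [-3.5, -1.5, 10.6]
width: 0.024
```

Tip touches the ring at TCP z≈0.082. I'll ease the press slightly and swing the plate along the arc.

Call:
drive_tool:
  rows: [0,0,-0.0005,0,0,0,0,0.0025,-0.0005,0,0,-0.0032,0,0.005,-0.0005,0,0,-0.0064,0.0001,0.0075,-0.0005,0,0,-0.0095]

```text
time_s: 11.7
tool_pos: [0.4715, -0.0615, 0.0817]
eef_rot: [-2.435, -1.975, 0.009]
wrist_force: [-10.1, -1.4, 18.0]
width: 0.0244
```

Call:
drive_tool:
  rows: [0,0.0025,0,0,0,-0.0032,0,0.005,0,0,0,-0.0064,0.0001,0.0075,0,0,0,-0.0095]

```text
time_s: 12.08
tool_pos: [0.4757, -0.0624, 0.0818]
eef_rot: [-2.405, -2.011, 0.009]
wrist_force: [-9.0, -1.2, 17.5]
width: 0.0241
```

Call:
drive_tool:
  rows: [0,0,-0.0015,0,0,0,0,0,-0.0015,0,0,0]

```text
time_s: 12.32
tool_pos: [0.4763, -0.0625, 0.0818]
eef_rot: [-2.407, -2.012, 0.007]
wrist_force: [-6.3, -1.2, 9.2]
width: 0.0245
```

Call:
drive_tool:
  rows: [0,0.0025,-0.0005,0,0,-0.0032,0,0.005,-0.0005,0,0,-0.0064,0.0001,0.0075,-0.0005,0,0,-0.0095]

```text
time_s: 12.7
tool_pos: [0.4794, -0.0631, 0.0818]
eef_rot: [-2.374, -2.046, 0.01]
wrist_force: [-7.1, -1.4, 11.3]
width: 0.0238
```

Call:
drive_tool:
  rows: [0,0.0025,0,0,0,-0.0032,0,0.005,0,0,0,-0.0064,0.0001,0.0075,0,0,0,-0.0095]

```text
time_s: 13.08
tool_pos: [0.484, -0.0638, 0.0818]
eef_rot: [-2.343, -2.082, 0.01]
wrist_force: [-8.6, -2.8, 11.1]
width: 0.024
```

Call:
drive_tool:
  rows: [0,0.0025,0,0,0,-0.0032,0,0.005,0,0,0,-0.0064,0.0001,0.0075,0,0,0,-0.0095]

```text
time_s: 13.45
tool_pos: [0.4885, -0.0645, 0.0818]
eef_rot: [-2.312, -2.116, 0.01]
wrist_force: [-8.3, -1.5, 10.7]
width: 0.0241
```

Call:
drive_tool:
  rows: [0,0.0025,0,0,0,-0.0032,0,0.005,0,0,0,-0.0064,0.0001,0.0075,0,0,0,-0.0095]

```text
time_s: 13.82
tool_pos: [0.493, -0.0649, 0.0818]
eef_rot: [-2.28, -2.151, 0.01]
wrist_force: [-7.5, -2.7, 10.5]
width: 0.0241
```

Call:
drive_tool:
  rows: [0,0.0025,0,0,0,-0.0032,0,0.005,0,0,0,-0.0064,0.0001,0.0075,0,0,0,-0.0095]

```text
time_s: 14.2
tool_pos: [0.4976, -0.0653, 0.0819]
eef_rot: [-2.248, -2.185, 0.01]
wrist_force: [-8.0, -3.0, 9.4]
width: 0.0244
```

Call:
drive_tool:
  rows: [0,0.0025,0,0,0,-0.0032,0,0.005,0,0,0,-0.0064,0.0001,0.0075,0,0,0,-0.0095]

```text
time_s: 14.58
tool_pos: [0.5049, -0.0655, 0.0818]
eef_rot: [-2.219, -2.222, 0.003]
wrist_force: [-2.2, -2.8, 0.5]
width: 0.0242
```

Vertical force dropped (10 → 0.5 N): the tip is over an index hole. Pushing gently down.

Call:
drive_tool:
  rows: [0,0,0.0015,0,0,0,0,0,0.003,0,0,0,0,0,0.003,0,0,0]

```text
time_s: 14.95
tool_pos: [0.5062, -0.0656, 0.0803]
eef_rot: [2.221, 2.221, 0.0]
wrist_force: [-0.8, -3.8, 2.2]
width: 0.0242
```

Call:
drive_tool:
  rows: [0,0,0.0015,0,0,0,0,0,0.003,0,0,0,0,0,0.003,0,0,0]

```text
time_s: 15.32
tool_pos: [0.5062, -0.0655, 0.0786]
eef_rot: [2.221, 2.221, 0.0]
wrist_force: [0.5, -4.0, 2.6]
width: 0.024
```

Call:
drive_tool:
  rows: [0,0,0.0015,0,0,0,0,0,0.003,0,0,0,0,0,0.003,0,0,0]

```text
time_s: 15.7
tool_pos: [0.5062, -0.0655, 0.0767]
eef_rot: [2.221, 2.221, 0.0]
wrist_force: [0.9, -4.0, 2.5]
width: 0.024
```

Call:
drive_tool:
  rows: [-0.0007,0,0.002,0,0,0,-0.0007,0,0.004,0,0,0,-0.0007,0,0.006,0,0,0,-0.0007,0,0.006,0,0,0]

```text
time_s: 16.2
tool_pos: [0.5062, -0.0657, 0.073]
eef_rot: [2.221, 2.222, 0.001]
wrist_force: [0.8, -2.7, 1.5]
width: 0.0242
```

Call:
drive_tool:
  rows: [0,0,0.002,0,0,0,0,0,0.004,0,0,0,0,0,0.006,0,0,0,0,0,0.006,0,0,0]

```text
time_s: 16.7
tool_pos: [0.5061, -0.0657, 0.0694]
eef_rot: [2.221, 2.222, 0.001]
wrist_force: [1.2, -0.9, 1.8]
width: 0.0242
```

Call:
drive_tool:
  rows: [0,0,0.002,0,0,0,0,0,0.004,0,0,0,0,0,0.004,0,0,0]

```text
time_s: 17.08
tool_pos: [0.5061, -0.0658, 0.067]
eef_rot: [2.221, 2.221, 0.001]
wrist_force: [1.4, -1.2, 1.1]
width: 0.0243
```

Call:
drive_tool:
  rows: [0,0,0.001,0,0,0,0,0,0.001,0,0,0]

```text
time_s: 17.32
tool_pos: [0.5061, -0.0658, 0.0666]
eef_rot: [2.221, 2.222, 0.001]
wrist_force: [2.3, -0.4, 1.7]
width: 0.0243
```

Call:
drive_tool:
  rows: [0,0,0.001,0,0,0,0,0,0.001,0,0,0]

```text
time_s: 17.58
tool_pos: [0.5062, -0.0658, 0.0663]
eef_rot: [2.221, 2.222, 0.0]
wrist_force: [1.7, -0.9, 4.4]
width: 0.0241
```

Call:
drive_tool:
  rows: [0,0,0.001,0,0,0,0,0,0.001,0,0,0]

```text
time_s: 17.82
tool_pos: [0.5062, -0.0658, 0.0663]
eef_rot: [-2.221, -2.222, -0.0]
wrist_force: [0.1, 0.1, 8.0]
width: 0.0241
```

Call:
drive_tool:
  rows: [0,0,0.001,0,0,0,0,0,0.001,0,0,0]

```text
time_s: 18.08
tool_pos: [0.5063, -0.0658, 0.0662]
eef_rot: [-2.221, -2.222, -0.0]
wrist_force: [-0.3, -0.2, 11.9]
width: 0.0238
```

```bash
python3 look.py 11
```

```text
[ 0.50634516 -0.06582545  0.06621381] 0.023760057063743033 [-0.27165126 -0.2076913  11.86057534] [0.02089058 0.33363329 0.01150242]
hole,tip px crop [[-182.457667    311.56543931]
 [ 275.4510096   195.41532666]] [[291.02112791 309.13825427]
 [427.54433742 429.78873736]]
```

View pics/s11c.png

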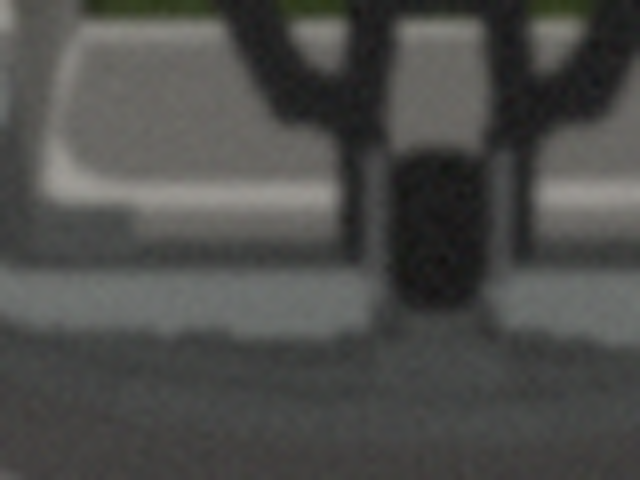

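View pics/w11c.png

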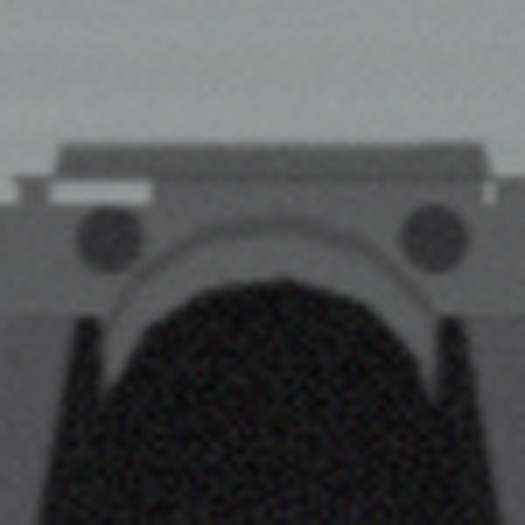

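Call:
drive_tool:
  rows: [0,0,-0.0015,0,0,0,0,0,-0.0015,0,0,0]

```text
time_s: 18.42
tool_pos: [0.5062, -0.0658, 0.0662]
eef_rot: [2.221, 2.222, 0.0]
wrist_force: [0.6, -0.4, 7.2]
width: 0.0242
```

Call:
drive_tool:
  rows: [0,0,0,0,0,0,0,0,0,0,0,0,0,0,0,0,0,0,0,0,0,0,0,0]
  fingers: 0.3

```text
time_s: 18.92
tool_pos: [0.5055, -0.0657, 0.0653]
eef_rot: [-2.22, -2.221, 0.001]
wrist_force: [1.1, 1.4, -0.8]
width: 0.0556
```

Released. Rising straight up and inspecting.

Call:
drive_tool:
  rows: [0,0,-0.02,0,0,0,0,0,-0.06,0,0,0,0,0,-0.11,0,0,0,0,0,-0.16,0,0,0,0,0,-0.2,0,0,0]

```text
time_s: 19.55
tool_pos: [0.5066, -0.0659, 0.1881]
eef_rot: [2.22, 2.22, 0.002]
wrist_force: [0.1, 0.5, -0.5]
width: 0.0554
```

Call:
drive_tool:
  rows: [0,0,0,0,0,0,0,0,0,0,0,0,0,0,0,0,0,0]

```text
time_s: 19.92
tool_pos: [0.5049, -0.0656, 0.1843]
eef_rot: [-2.219, -2.22, 0.002]
wrist_force: [0.2, 0.8, 0.4]
width: 0.0556
```

```bash
python3 - <<'E'
from h import *
s=bot.get_state();m=vision.camera_model("wrist")
w=vision.snapshot("wrist");im=vision.snapshot("side");t=vision.snapshot("top")
cv2.imwrite("pics/w12.png",w[:,:,::-1]);cv2.imwrite("pics/s12.png",im[:,:,::-1]);cv2.imwrite("pics/t12.png",t[:,:,::-1])
cv2.imwrite("pics/s12c.png",cv2.resize(im[130:210,190:320,::-1],None,fx=6,fy=6,interpolation=cv2.INTER_CUBIC))
print(s['tool_pos'],s['wrist_force'],s['time_s'])
S=vision.camera_model("side")
print((proj(S,[[.5062,-.0658,.055],[.5062,-.0658,.06],[.5062,-.0658,.1]])-[190,130])*6)
E
```

```text
[ 0.50485402 -0.06560584  0.18427874] [0.16160751 0.83550381 0.44761776] 19.925
[[381.27819646 325.34820408]
 [381.43582722 312.05778185]
 [382.7204449  203.9438655 ]]
```

View pics/s12c.png

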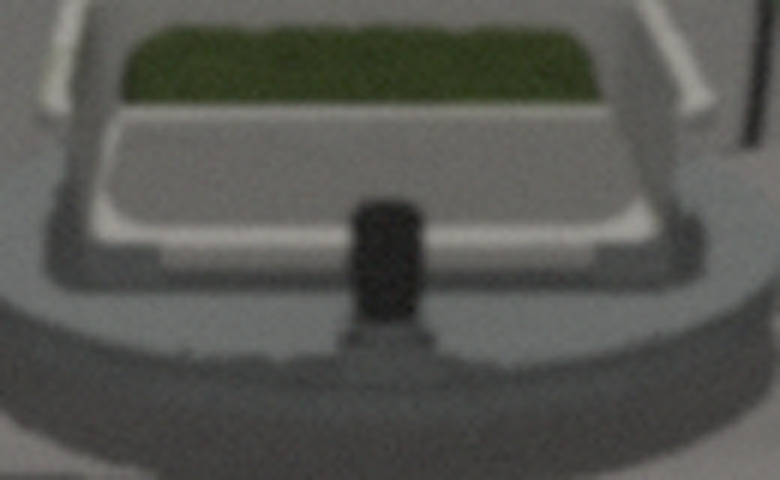

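View pics/w12.png

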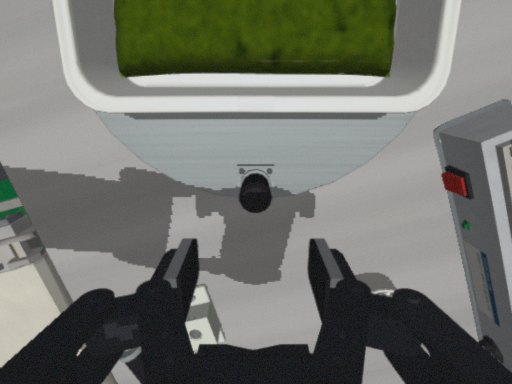

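View pics/s12.png

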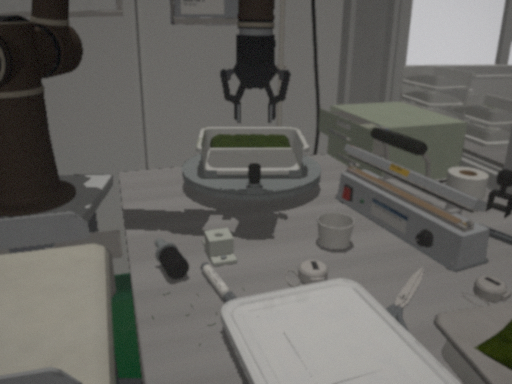

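View pics/t12.png

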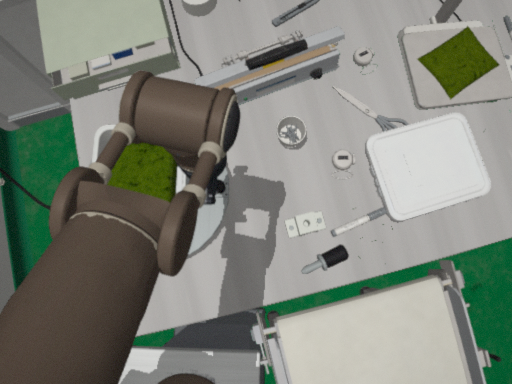

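```bash
python3 - <<'E'
from bench import bot,ticket
print(ticket.job_done(), bot.get_state()['time_s'])
E
```

```text
the job is handed in; nothing more can be done
the job is handed in; nothing more can be done
```

The turntable is locked: the pin is seated in an index hole with its collar flat on the bush. I let go, and the job is handed in after about 20 s. One thing went wrong on the way: the larger look-alike pin was tipped over.

- **What I did:** I took the smaller pin from its parking block and put it through the bush onto the ring. I then swung the plate with it about 36 mm along the arc until the tip dropped into an index hole, where the vertical force fell from about 10 N to 0.5 N. I pushed it home at about 12 N, released it and moved clear.
- **Final checks:** The collar stopped the pin with the tool point at z = 0.0663 m, against 0.0664 m expected. In the side view the knob's top sits where a fully seated pin's would. The tub, marker and tally counter look to be where they were.
- **Force peak:** For two moves at the start of the swing, the press rose to about 18 N down and 10 N sideways. I eased it to about 10 N as soon as I saw it, but that is above the intended light hand.
- **Tipped look-alike pin:** The big pin was standing before I lowered the gripper to the parking block and lying on its side after. The force readings I got between moves showed nothing, so I don't know whether I touched it. It lies still on the table, clear of the marker. I left it there because trying to right it risked more harm.
- **Camera disagreement:** The top and side cameras put the bush hole about 3 mm from where the wrist camera did. I used the wrist view, and the pin went in cleanly.

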